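# Push the slide carrier in under the scanner's light bridge

## Robot

A 7-joint arm with a two-finger parallel gripper is mounted at the origin on the work surface. World frame = base frame: x ahead of the robot, y to its left, z up, the work surface at z = 0. Lengths are in m, angles in rad, forces in N, time in s.
With the tool pointing down it reaches from about 0.4 to 0.9 m from the base axis. Payload 5.6 kg.
Tool frame: the origin (TCP) lies midway between the tips of the shut fingers; the grasp point (between the pads) lies 19 mm behind it; z points along the fingers, y is the line along which they close (so a half turn about z gives the same grasp; the last joint's range is limited). The gripper opens to 92 mm and grips with 3 to 60 N. Pads are 20 mm wide; open, the fingers measure 128 mm over their backs; the gripper's body (75 mm by 189 mm) begins 69 mm behind the grasp point.
Start: joints at [-1.252, 0.468, -0.012, 1.603, 0.006, 1.071, -0.056], TCP at [0.23, 0.608, 0.215] pointing down, gripper open.
Joint ranges: [-2.53, 2.53], [-0.31, 2.02], [-1.57, 1.55], [0.28, 2.44], [-1.29, 4.43], [0.15, 1.84], [-2.92, 2.92]. Speed limits (rad/s): [2.57, 2.57, 3.14, 3.14, 3.14, 3.14, 3.14].

## Interface

Orientations are given as a 3x3 rotation matrix whose columns are the frame's x, y, z axes.
In Python, from station import env, effector, solver, viewer, workorder, search_frame, tip_of gives the robot as it stands. Calls block until the motion is done:
- env.reach(position, orientation): joint-space move of the TCP to a pose.
- env.movel(position, frame=None, rate=0.15): straight line of the TCP; frame=None keeps the orientation; rate is the mean speed in m/s.
- env.goto_joints(angles): joint-space move.
- effector.release() and effector.grasp(squeeze=None): open the fingers fully, or close them until they stop; squeeze is the grip in N (None keeps the last).
- env.pause(seconds).
- solver.inverse_kinematics(position, orientation): joint angles nearest the present ones, or None.
- env.sense(): the state.
- viewer.read_camera(name): name is "scene" or "top" or "wrist"; returns (picture, depth): 400x640x3 uint8, red, green, blue; 400x640 float32, m along the optical axis (not along the pixel's ray), 0 where there is no reading.
- viewer.camera_info(name): a dict with "intrinsics" (3x3 intrinsics, pixels), "eye" and "rotation" of the camera in the world; the wrist camera has in their place "T_tool_cam" (4x4, takes a point from camera to tool coordinates, whose origin is the TCP and whose axes are the flange's). Camera axes: x right, y up, looking along -z (the intrinsics and any distortion apply to the point x, -y, -z); pixel columns grow to the right and rows downward; lengths in m; the calibration is good to about 2 mm. A picture is of the moment at which its call begins: read the wrist's pose just before it. camera_info takes no time and is no camera call.
A pose or a line that the arm cannot do raises env.PlanningError and nothing moves.
- workorder.finish_job(): hands the job in; it is judged then, once.
Trained networks look in the newest picture that a camera, given by its name, has taken for a name from the list of things; names that differ only in an ending like _2 or _b are one class to them, and where a whole thing is asked for, a point or a joint stands for the part that bears it (a point fixed in the world has none). Each returns a list of dicts, best first, with "score" (0 to 1); they miss things now and then, are a little off and sometimes report something else, mostly with a low value. They report only what shows in the picture. A call takes as long as a camera call. They do not tell look-alikes from the thing itself.
- search_frame(camera, name): "at" ([x, y, z] in m, in world coordinates, good to about 4 mm: the middle of the surface that is visible of it).
- tip_of(camera, name): "at" ([x, y, z] in m, in world coordinates, good to about 4 mm: a listed point, or the origin of a listed thing).
The state is a dict: "t": time; "joint_positions": joint angles; "joint_velocities": joint speeds; "tau": joint torques, N m; "ee_pos": TCP position; "tcp_rot": TCP orientation; "wrist_force": force on the tool from outside, world axes, zero at the start; "moment": the same for the moment, N m; "gripper_width": finger opening in m; "grasp_force": force on a finger pad.
Only numpy, scipy, OpenCV 4.12 (cv2) and the standard library are available. Lean on these libraries where they do the work, as an engineer would, in place of code of your own. Each camera call takes 0.05 s, during which the arm holds its last target. There are 200 camera calls.

## Task

Push the aluminium slide carrier along the black stage with your fingertips, nose first and flat, in under the low white bridge and on until its nose sits flush against the yellow stop on the other side, then leave it there and move clear. Do not pick the carrier up or tip it, only push it, and leave the bottle, the dish and the orange box where they stand.

Things in the scene. Friction and masses are not known exactly. Their poses are not given: they have to be found in the camera images.
- stage: Fixed black plate on the bench, 400 x 240 x 12 mm, with a low white bridge and a yellow stop. Origin on the bench (z = 0) right below the bridge's middle; x runs along the lane, the way the carrier is pushed; z up. Plate top at z = 12 mm, x = -300 to 100, y = -120 to 120 mm. White painted lines at y = +-52 mm mark the lane. Carrier home: nose on the stop, its x, y and axes on the stage's.
- bridge (a point): Middle of the underside of the white bridge's deck, 14 mm above the plate. The deck is 60 mm long along the lane (stage x = -30 to 30 mm), 140 mm across, its top 28 mm above the plate. Its two legs fill y = 54 to 70 mm on either side (108 mm clear between them). Axes as the stage's
- stop (a point): Middle of the yellow stop's face, at plate level, at stage x = 65 mm, beyond the bridge. The stop is 80 mm wide across the lane, 12 mm thick, 12 mm tall. Axes as the stage's
- carrier: Loose slide carrier flat on the stage before the bridge: aluminium frame 130 (x) x 90 (y) x 9 mm, about 0.25 kg, four glass slides across it (top at 10 mm). Origin at its underside's centre; x from heel to nose (nose at +65 mm), z up. Starts 160 to 190 mm before the stage's origin, up to 25 mm off the lane's middle, turned up to 0.25 rad. Slides at a push of 1 to 4 N
- heel (a point): Blue upright heel across the carrier's back end, 90 mm wide, 10 mm thick, top 23 mm above the carrier's underside: too tall for the bridge, it stays in front. This point is the middle of its upright back face, at carrier x = -65 mm, 12 mm above the underside; the face is flush with the frame's end. Axes as the carrier's
- reagent: Amber reagent bottle with black cap, 42 mm across, 85 mm tall, standing on the bench beside the bridge, beyond the plate's edge (stage -y side); loose, origin at the centre of its underside; to be left alone
- dish: Clear shut culture dish, 62 mm across, 18 mm tall, lying on the bench beyond the plate's edge (stage -y side); loose, origin at the centre of its underside; to be left alone
- slidebox: Orange slide storage box, 90 x 80 mm, 34 mm tall, on the bench past the end of the stage behind the stop; loose, origin at the centre of its underside; to be left alone
Not all that is in view belongs to the job. There is more than one size of the carrier; the one meant has the size given above.

How it is judged:
On the way:
1. the carrier's nose has gone in under the bridge, lying flat on the stage (x of carrier in the frame of stage above -0.085 m and z of carrier in the frame of stage below 0.015 m and angle between carrier's own z axis and vertical below 0.05 rad and y of carrier in the frame of stage between -0.02 and 0.02 m).
At the end, for the whole second after the job is handed in: The carrier lies flat and at rest on the stage under the bridge, its origin within 4 mm (along the lane) of home against the yellow stop, between the bridge's legs (within 12 mm sideways) and within 0.06 rad of square (x of carrier in the frame of stage between -0.004 and 0.004 m and y of carrier in the frame of stage between -0.012 and 0.012 m and z of carrier in the frame of stage between 0.009 and 0.015 m and angle between the x axis of carrier and the x axis of stage, either way round below 0.06 rad and angle between carrier's own z axis and vertical below 0.03 rad and linear speed of carrier below 0.01 m/s and angular speed of carrier below 0.05 rad/s); the robot touches nothing.
It fails at once if the carrier is lifted off the stage by more than 6 mm (z of carrier in the frame of stage above 0.018 m).
It fails at once if the carrier is tipped by more than 0.1 rad (angle between carrier's own z axis and vertical above 0.1 rad).
It fails at once if the bottle is shifted by more than 15 mm or tipped (distance of reagent from where it was at the start of the episode above 0.015 m or angle between reagent's own z axis and vertical above 0.2 rad).
It fails at once if the dish is shifted by more than 15 mm or tipped (distance of dish from where it was at the start of the episode above 0.015 m or angle between dish's own z axis and vertical above 0.2 rad).
It fails at once if the orange box is shifted by more than 15 mm or tipped (distance of slidebox from where it was at the start of the episode above 0.015 m or angle between slidebox's own z axis and vertical above 0.2 rad).
It also fails if it takes over 58 s, if anything falls off the work surface, if the arm or the gripper's body presses on something with over 40 N, if the wrist force passes 120 N, or if a joint passes its speed limit or range.

## Working session

There is one attempt and no reset: what is moved stays moved. The work goes in short steps, each a Python script; the robot and the scene stay as the last script left them, time stands still between calls to the robot, and variables do not carry over. Pictures are saved under pics/ and viewed, at most 10 in all, crops included, and the job is handed in when it is done.

```bash
ls; mkdir -p pics
python3 - <<'E'
from station import *
import cv2,numpy as np
for c in ("top","scene"):
    p,d=viewer.read_camera(c); cv2.imwrite(f"pics/{c}0.png",p[:,:,::-1]); np.savez(f"{c}0.npz",p=p,d=d)
    i=viewer.camera_info(c); print(c,i)
    for n in ("carrier","heel","bridge","stop","stage"):
        for r in tip_of(c,n)[:3]: print(n,r)
s=env.sense();print(s["t"],s["ee_pos"],s["tcp_rot"])
E
```

```text
pics
top {'intrinsics': array([[378.74342989,   0.        , 315.22884363],
       [  0.        , 378.74342989, 197.88446058],
       [  0.        ,   0.        ,   1.        ]]), 'eye': array([ 0.46336043, -0.04627195,  0.91625061]), 'rotation': array([[-0.02256376,  0.99319641, -0.11424433],
       [-0.99974249, -0.02213997,  0.00497716],
       [ 0.00241393,  0.11432722,  0.99344021]])}
carrier {'at': [0.5781, -0.3914, 0.0016], 'score': 0.73}
carrier {'at': [0.6042, -0.1087, 0.0096], 'score': 0.62}
carrier {'at': [0.3137, -0.2596, 0.0006], 'score': 0.57}
heel {'at': [0.492, -0.3981, 0.0193], 'score': 0.85}
heel {'at': [0.6013, -0.1725, 0.0278], 'score': 0.82}
heel {'at': [0.279, -0.3379, 0.0154], 'score': 0.82}
bridge {'at': [0.6098, 0.0785, 0.0263], 'score': 0.59}
stop {'at': [0.6021, 0.1436, 0.0108], 'score': 0.9}
stage {'at': [0.6027, 0.0782, -0.0012], 'score': 0.61}
stage {'at': [0.7587, 0.1502, 0.0007], 'score': 0.18}
scene {'intrinsics': array([[469.76045225,   0.        , 317.45984882],
       [  0.        , 469.76045225, 199.46687282],
       [  0.        ,   0.        ,   
[... 215 characters left out ...]
63303977]])}
carrier {'at': [0.6034, -0.1041, 0.0131], 'score': 0.96}
carrier {'at': [0.316, -0.2558, 0.0017], 'score': 0.87}
carrier {'at': [0.5743, -0.3912, -0.0008], 'score': 0.85}
heel {'at': [0.2811, -0.3426, 0.0161], 'score': 0.92}
heel {'at': [0.4946, -0.3944, 0.0202], 'score': 0.86}
heel {'at': [0.6063, -0.1735, 0.0243], 'score': 0.71}
bridge {'at': [0.6024, 0.0732, 0.0291], 'score': 0.84}
stop {'at': [0.6003, 0.1432, 0.0105], 'score': 0.75}
stage {'at': [0.6068, 0.0798, 0.0017], 'score': 0.68}
0.6 [0.23012322 0.60790257 0.21459449] [[-9.35247572e-01  3.53994312e-01  7.68644480e-05]
 [ 3.53994314e-01  9.35247574e-01  1.21440155e-05]
 [-6.75883761e-05  3.85672386e-05 -9.99999997e-01]]
```

View pics/top0.png

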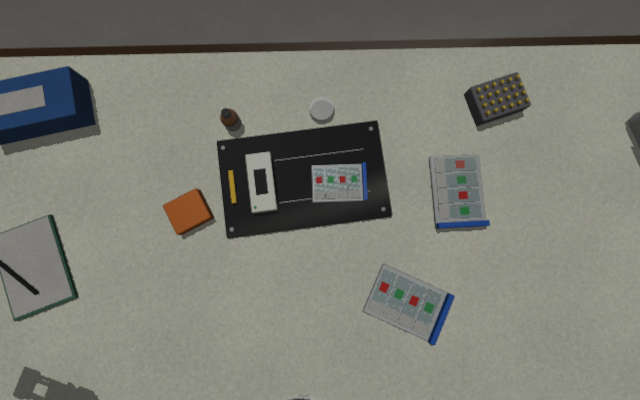

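View pics/scene0.png

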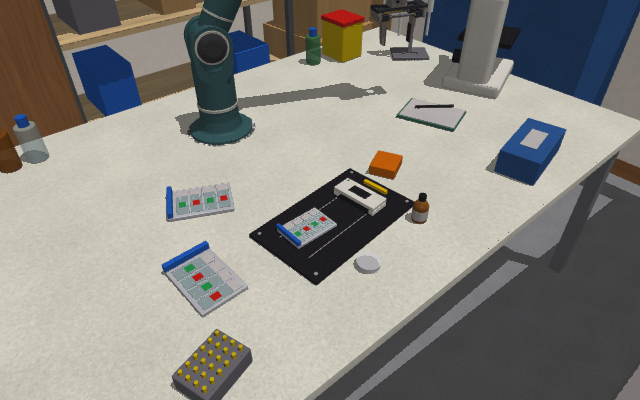

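On-stage carrier at top px (338,183). The look-alikes at (459,190) and (408,302) are bigger and lie on the bench. I'll choose the one on the stage and check it from its measured size and a crop.

```bash
cat > h.py <<'E'
from station import *
import cv2,numpy as np
def ray(c,uv,z):
    i=viewer.camera_info(c);K=i["intrinsics"];uv=np.atleast_2d(uv).astype(float)
    d=np.c_[(uv[:,0]-K[0,2])/K[0,0],-(uv[:,1]-K[1,2])/K[1,1],-np.ones(len(uv))]@np.array(i["rotation"]).T
    e=np.array(i["eye"]);return (e+d*((z-e[2])/d[:,2])[:,None])[:,:2]
def rect(c,mask,z,near=None):
    n,l,st,ce=cv2.connectedComponentsWithStats(mask.astype(np.uint8))
    k=1+np.argmax(st[1:,4]) if near is None else 1+np.argmin(np.linalg.norm(ce[1:]-near,axis=1)+1e3*(st[1:,4]<15))
    v,u=np.nonzero(l==k);P=ray(c,np.c_[u,v],z)
    r=cv2.minAreaRect((P*1e3).astype(np.float32));b=cv2.boxPoints(r)
    return np.array(r[0]),np.array(r[1]),b,st[k,4]
E
python3 - <<'E'
from h import *
f=np.load("top0.npz");p=f["p"];h=cv2.cvtColor(p,cv2.COLOR_RGB2HSV)
roi=np.zeros(p.shape[:2],bool);roi[118:242,212:395]=1
def show(n,r):
    b=r[2];e=max((b[1]-b[0],b[2]-b[1]),key=np.linalg.norm);print(n,r[0].round(1),r[1].round(1),r[3],"long edge ang",np.degrees(np.arctan2(e[1],e[0])).round(2))
print(p[140,330],p[120,330],p[183,338],p[183,365],p[195,260],p[187,232])
dark=cv2.morphologyEx((roi&(h[...,2]<60)).astype(np.uint8),cv2.MORPH_CLOSE,np.ones((3,3)));show("plate",rect("top",dark,.012))
blue=roi&(h[...,0]>100)&(h[...,0]<130)&(h[...,1]>140);show("heel",rect("top",blue,.033,(365,182)))
yel=roi&(h[...,0]>15)&(h[...,0]<35)&(h[...,1]>140);show("stop",rect("top",yel,.024,(232,187)))
br=roi&(h[...,2]>90);br[:,300:]=0;show("bridge",rect("top",br,.040,(260,183)))
ca=(roi&(h[...,2]>75)&~blue).astype(np.uint8);ca=cv2.morphologyEx(ca,cv2.MORPH_OPEN,np.ones((5,5)));ca[:,:300]=0;show("frame",rect("top",ca,.021,(338,183)))
cv2.imwrite("pics/crop.png",cv2.resize(p[110:250,205:400,::-1],None,fx=4,fy=4,interpolation=cv2.INTER_CUBIC))
for n in ("top","scene"):
    viewer.read_camera(n)
    print(n,[ (a["at"],a["score"]) for a in search_frame(n,"heel")])
E
```

```text
[28 29 30] [80 80 73] [109 120 119] [ 47  74 129] [150 151 142] [158 131  45]
plate [616.5 -22.6] [238.8 396.4] 12020 long edge ang -83.83
heel [ 605.1 -167.6] [10.  86.2] 144 long edge ang -0.46
stop [597.8 146.6] [81.3 14.5] 206 long edge ang 6.13
bridge [606.1  76.5] [139.4  59.3] 1206 long edge ang 6.18
frame [ 602.4 -103.6] [124.2  89.5] 1916 long edge ang 88.74
top [([0.6041, -0.1086, 0.0254], 0.86), ([0.5748, -0.3962, 0.0138], 0.69), ([0.3186, -0.2631, 0.0131], 0.68)]
scene [([0.6154, -0.1169, 0.0227], 0.91), ([0.3275, -0.27, 0.0165], 0.87), ([0.585, -0.3944, 0.0148], 0.8)]
```

View pics/crop.png

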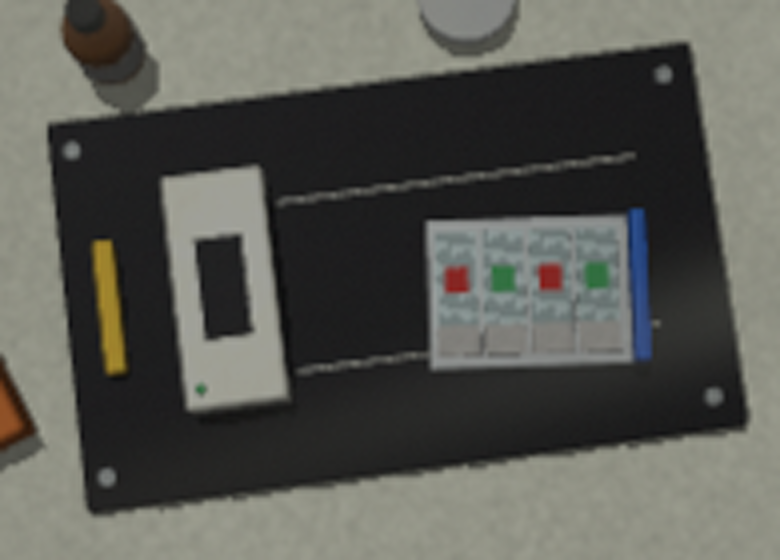

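Crop: on-stage carrier (about 125 x 90 mm, correct size) has its blue heel at crop px (640,285) away from the bridge. It sits at about stage (-183, +20) mm with yaw about -0.12 rad, and the bridge and stop agree with the plate fit. Now I'll close the fingers, come in behind the heel and make contact.

```bash
cat >> h.py <<'E'
SA=np.radians(96.15);SO=np.array([605.9,76.7])/1e3
SR=np.array([[np.cos(SA),-np.sin(SA)],[np.sin(SA),np.cos(SA)]])
def w(xy): return SO+SR@np.array(xy)          # stage -> world (m)
def s_(xy): return SR.T@(np.array(xy)-SO)
SGN=1
def rot(th,sgn=1):                            # tool down, tool y along carrier y*sgn
    a=SA+th;y=sgn*np.array([-np.sin(a),np.cos(a),0]);z=np.array([0,0,-1.]);return np.c_[np.cross(y,z),y,z]
def tcp(x,y,th,back,z):                       # TCP so that it lies `back` behind the heel face of a carrier at x,y,th
    return np.r_[w(np.array([x,y])-(0.065+back)*np.array([np.cos(th),np.sin(th)])),z]
def f(): 
    s=env.sense();F=s["wrist_force"];return s["t"],s["ee_pos"],SR.T@F[:2],F[2]
E
python3 - <<'E'
from h import *
effector.grasp(5)
x,y,th=-.1834,.0197,-.12
P=tcp(x,y,th,.035,.10)
best=None
for sg in(1,-1):
    q=solver.inverse_kinematics(P,rot(th,sg));print(sg,q)
    if q is not None and (best is None or abs(q[6])<abs(best[1][6])): best=(sg,q)
print("use",best[0]);open("sgn","w").write(str(best[0]))
env.reach(P,rot(th,best[0]))
env.movel(tcp(x,y,th,.035,.017),rate=.1);print(f())
for b in np.arange(.030,.0,-.002):
    env.movel(tcp(x,y,th,b,.017),rate=.03);r=f()
    print(round(b,4),r[2].round(2),round(r[3],2))
    if r[2][0]<-.8: break
p,d=viewer.read_camera("top");cv2.imwrite("pics/c1.png",cv2.resize(p[110:250,205:400,::-1],None,fx=4,fy=4,interpolation=cv2.INTER_CUBIC));print(f())
E
```

```text
1 [-0.51898026  1.0470276   1.33536384  1.76870554 -1.07938483  1.26988757
 -2.04390458]
-1 [-0.30871964  0.72494223  0.85337781  1.75710051 -0.65177333  0.96787511
  0.79603148]
use -1
(6.2917, array([ 0.6051159 , -0.20813646,  0.01754111]), array([-0.89883798,  0.06587182]), np.float64(-0.18236686683076875))
0.03 [-0.8  -0.55] -0.15
0.028 [-0.54 -0.24] 0.02
0.026 [-1.08 -0.59] -0.12
(7.1583, array([ 0.60483531, -0.19873847,  0.01699659]), array([-0.42297493, -0.2434827 ]), np.float64(-0.3334703207041009))
```

View pics/c1.png

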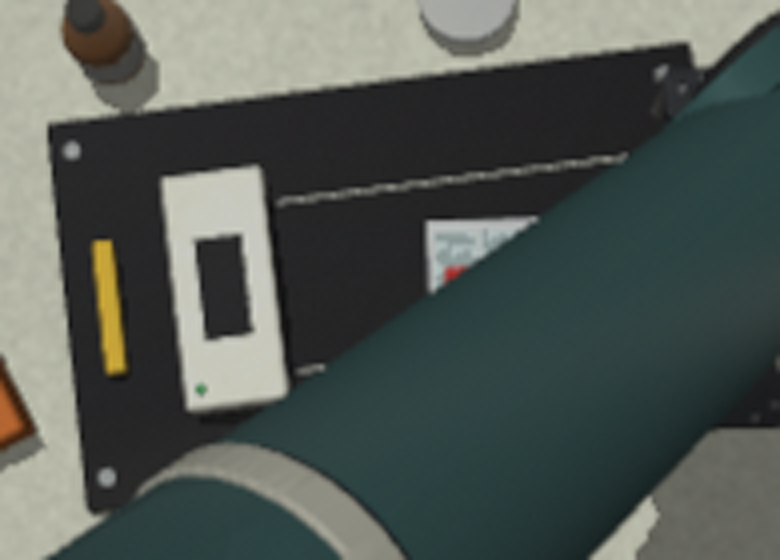

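The arm hides most of the carrier from the top camera, and forces are noisy at about 0.5 N. I'll advance on averaged force until contact, then push part of the way along the carrier's heading.

```bash
cat >> h.py <<'E'
def fm(n=6):
    L=[]
    for _ in range(n): env.pause(.02);L.append(f()[2])
    return np.mean(L,0)
E
python3 - <<'E'
from h import *
sg=int(open("sgn").read())
x,y,th=-.1834,.0197,-.12
F0=fm(8);print(F0)
for b in np.arange(.022,-.002,-.002):
    env.movel(tcp(x,y,th,b,.017),rate=.04);F=fm(4)-F0
    print(round(b,4),F.round(2))
    if F[0]<-.9: break
c=np.array([np.cos(th),np.sin(th)])
for k in (.03,.06):
    env.movel(tcp(x+k*c[0],y+k*c[1],th,b,.017),rate=.04);print(k,(fm(4)-F0).round(2))
print(b,env.sense()["t"])
p,d=viewer.read_camera("scene");np.savez("scene1.npz",p=p,d=d)
cv2.imwrite("pics/s1.png",cv2.resize(p[150:300,220:450,::-1],None,fx=3.4,fy=3.4,interpolation=cv2.INTER_CUBIC))
E
```

```text
[-0.15377465  0.18796631]
0.022 [-0.25 -0.73]
0.02 [-0.08 -0.93]
0.018 [ 0.1  -0.35]
0.016 [ 0.15 -0.55]
0.014 [-0.27 -0.03]
0.012 [-0.08 -0.32]
0.01 [-0.16  0.04]
0.008 [-1.72  0.29]
0.03 [ 0.24 -0.31]
0.06 [-0.05 -0.1 ]
0.007999999999999986 11.7583
```

View pics/s1.png

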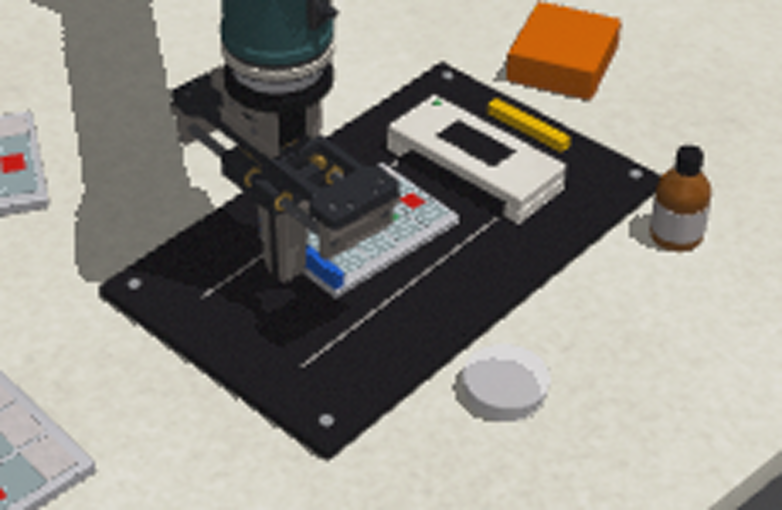

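The carrier has moved about 60 mm, flat against the finger pads. I'll check how high the gripper part overhanging the carrier (crop 355,220) is, then back off and re-measure the carrier pose with the arm out of the top camera's view.

```bash
cat >> h.py <<'E'
def meas(tag):
    p,d=viewer.read_camera("top");h=cv2.cvtColor(p,cv2.COLOR_RGB2HSV)
    roi=np.zeros(p.shape[:2],bool);roi[118:242,212:395]=1
    blue=roi&(h[...,0]>100)&(h[...,0]<130)&(h[...,1]>140)
    c,sz,b,n=rect("top",blue,.033);e=max((b[1]-b[0],b[2]-b[1]),key=np.linalg.norm)
    th=(np.arctan2(e[1],e[0])-SA+np.pi/2+np.pi/2)%np.pi-np.pi/2
    hc=s_(c/1e3);o=hc+.060*np.array([np.cos(th),np.sin(th)])
    print(tag,"heel size",sz.round(1),n,"carrier",o.round(4),"th",round(th,3))
    cv2.imwrite(f"pics/{tag}.png",cv2.resize(p[110:250,205:400,::-1],None,fx=4,fy=4,interpolation=cv2.INTER_CUBIC));return *o,th
E
python3 - <<'E'
from h import *
d=np.load("scene1.npz")["d"];i=viewer.camera_info("scene");K=i["intrinsics"]
for u,v in((324,215),(318,222),(330,205),(303,228)):
    z=d[v,u];print((u,v),(i["eye"]+i["rotation"]@np.array([(u-K[0,2])/K[0,0]*z,-(v-K[1,2])/K[1,1]*z,-z])).round(3))
e=env.sense()["ee_pos"];print(e)
u=np.r_[SR@np.array([-.02,0]),0]
env.movel(e+u,rate=.1);env.movel(e+u+[0,0,.13],rate=.2)
q=env.sense()["joint_positions"].copy();q[0]-=.6;env.goto_joints(q)
meas("m1");print(env.sense()["t"])
E
```

```text
(324, 215) [ 0.7   -0.132  0.134]
(318, 222) [ 0.694 -0.145  0.116]
(330, 205) [ 0.694 -0.109  0.147]
(303, 228) [ 0.617 -0.129  0.033]
[ 0.6058386  -0.12082904  0.01708164]
m1 heel size [88.6  9.7] 154 carrier [-0.1204  0.0142] th -0.096
14.3917
```

View pics/m1.png

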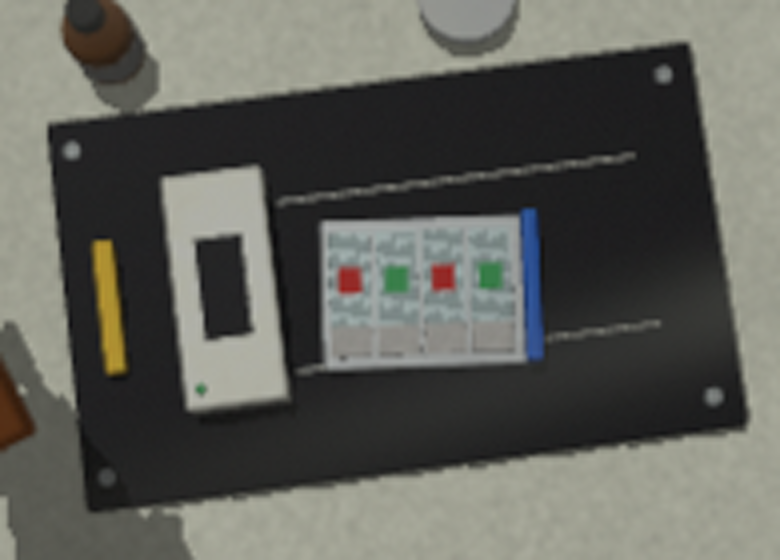

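The overhanging part is at z > 0.11, clear of the bridge. The carrier is at (-120, +14) mm, yaw about -0.11, and its heading points to the home line. Next: straight push, then a gentle arc to square, with the pusher 8 mm towards the carrier's -y side.

```bash
cat > push.py <<'E'
from h import *
sg=int(open("sgn").read())
def ptcp(x,y,th,b,z,off): 
    P=tcp(x,y,th,b,z);P[:2]+=SR@(off*np.array([-np.sin(th),np.cos(th)]));return P
def approach(x,y,th,off):
    env.reach(ptcp(x,y,th,.03,.13,off),rot(th,sg));env.movel(ptcp(x,y,th,.03,.017,off),rate=.15)
    env.movel(ptcp(x,y,th,.011,.017,off),rate=.05)
def clear():
    e=env.sense()["ee_pos"];u=np.r_[SR@np.array([-.025,0]),0]
    env.movel(e+u,rate=.1);env.movel(e+u+[0,0,.13],rate=.2)
    q=env.sense()["joint_positions"].copy();q[0]-=.6;env.goto_joints(q)
E
python3 - <<'E'
from push import *
x,y,th=-.1204,.0142,-.11;off=-.008
approach(x,y,th,off);F0=fm(6);print("base",F0)
xs=[-.065,-.05,-.035,-.02]
for X in xs:
    t=th if X<=-.065 else th*max(0,(-.005-X)/.06)
    y+=np.tan((t+(th if X==-.065 else tl))/2)*(X-x);x=X;tl=t
    env.movel(ptcp(x,y,t,.008,.017,off),rot(t,sg),rate=.04);F=fm(3)-F0
    print(x,round(y,4),round(t,3),F.round(2))
    if F[0]<-6: break
clear();meas("m2");print(env.sense()["t"])
E
```

```text
base [ 0.13192741 -0.00072359]
-0.065 0.0081 -0.11 [-1.41 -0.53]
-0.05 0.0066 -0.083 [ 0.14 -0.17]
-0.035 0.0056 -0.055 [0.11 0.12]
-0.02 0.005 -0.028 [-0.01  0.03]
m2 heel size [90.8  9.3] 150 carrier [-0.0177  0.0065] th 0.039
23.3417
```

View pics/m2.png

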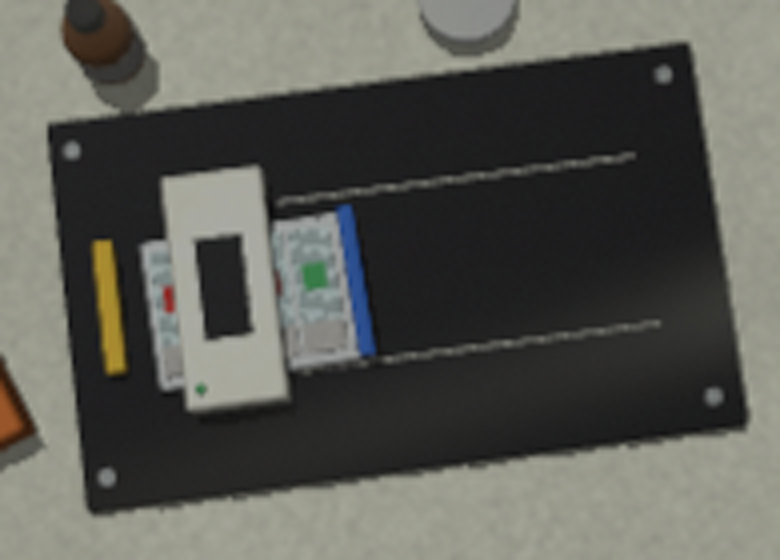

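It turned slightly past square: now at (-18, +6.5) mm, +0.04 rad. I'll push with a square tool offset to +y, which turns it back until flush, until it seats against the stop.

Run:
```python
from push import *
x,y,th=-.0177,.0065,.039
off=.006
hy=y-.065*np.sin(th)     # heel middle y
approach(x,hy,0,off);F0=fm(6)
for X in np.arange(-.014,.0061,.002):
    env.movel(ptcp(X,hy-.002*(X+.018)/.018,0,.009,.017,off),rot(0,sg),rate=.03);F=fm(3)-F0
    print(round(X,4),F.round(2))
    if F[0]<-6: break
clear();meas("m3");print(env.sense()["t"])
```

```text
-0.014 [-1.42  0.72]
-0.012 [-2.4   0.26]
-0.01 [-1.88  0.49]
-0.008 [-2.15  0.12]
-0.006 [-0.92  0.59]
-0.004 [-0.61 -0.48]
-0.002 [-3.    0.68]
0.0 [-5.28  1.55]
0.002 [-9.45  2.96]
m3 heel size [90.4  9.5] 150 carrier [-0.0016  0.0063] th 0.036
31.6667
```

View pics/m3.png

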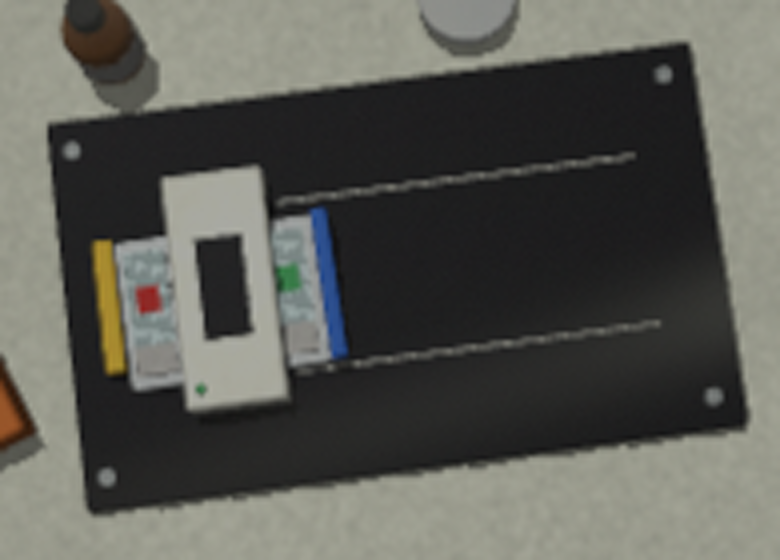

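Nose touches the stop only at its -y corner: x = -1.6 mm, +0.036 rad. That is inside tolerance but not flush, so one more push on the +y side of the heel will square it.

Run:
```python
from push import *
x,y,th=-.0016,.0063,.036
hy=y-.065*np.sin(th);off=.024
approach(x-.002,hy,0,off);F0=fm(6)
for X in np.arange(-.003,.0051,.001):
    env.movel(ptcp(X,hy,0,.009,.017,off),rot(0,sg),rate=.03);F=fm(3)-F0
    print(round(X,4),F.round(2))
    if F[0]<-9: break
clear();meas("m4");print(env.sense()["t"])
```

```text
-0.003 [-0.08 -0.2 ]
-0.002 [-0.68  0.57]
-0.001 [-4.23  1.59]
0.0 [-5.64  2.76]
0.001 [-7.38  3.16]
0.002 [-8.68  3.88]
0.003 [-10.35   4.84]
m4 heel size [89.6 10. ] 150 carrier [-0.0009  0.006 ] th 0.023
39.2333
```

View pics/m4.png

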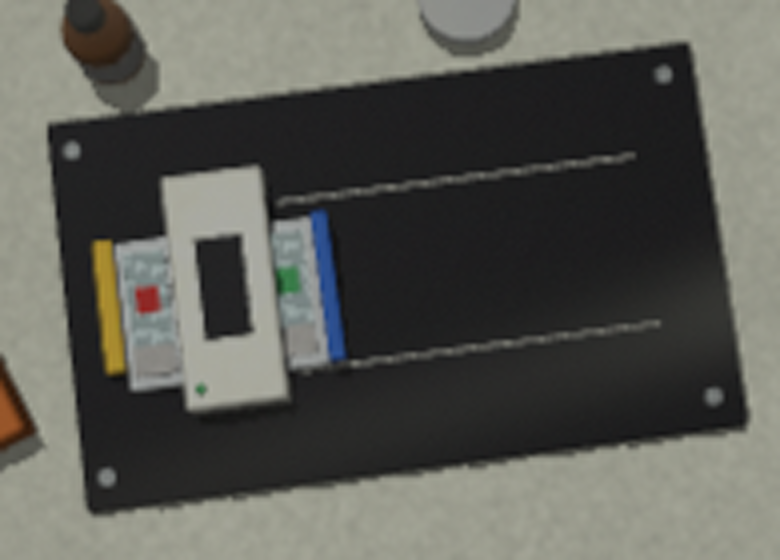

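The nose now sits against the yellow stop at crop (118,310). The carrier is at x = -0.9 mm, y = 6 mm, yaw 0.02 rad, all within limits, and the arm is clear.

```bash
python3 -c "
from station import *
env.pause(.3);print(workorder.finish_job())"
```

```text
the job is handed in; nothing more can be done
None
```

I pushed the carrier flat under the bridge to the yellow stop and handed the job in with the arm clear; it last measured x = -0.9 mm, y = +6 mm and 0.02 rad off square, all within limits, though no verdict came back.

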